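# Fire the spring impact tester at a sample lamp cover

### The job

Use the spring impact tester to strike the lamp cover in its sliding carriage: first swing the trip guard up and over until it stays open by itself, then draw the striker back by its upright handle until the sear catches and let go of the handle, and last press the trip button so that the striker fires and knocks the carriage along its rails. Do not push the carriage by hand, leave the guard open and leave the other things on the table where they are.

Things in the scene. Friction and masses are not known exactly. Their poses are not given: they have to be found in the camera images.
- tester: Impact tester, bolted down. Grey base plate 150 (x) x 420 (y) x 15 mm; origin: centre of its underside. In its frame (used below, mm): x to the guard's hinge side (away from the robot), rod along y at x 0, height 52; drawn to +y, fires to -y. Sear block 54 x 56, 92 high, at the origin; guide block 71 high at y 53..71; end wall 70 high at y -197..-209. Yaw within 26 degrees.
- guard_bar (a point): Centre of the guard's free cross-bar: round steel bar 10 mm thick, 68 mm long, parallel to the tester's y. Guard shut: level at (-62, 0, 120). The guard is a U-frame (8 mm side rods at y +-34) with a 3 mm plate, 64 wide, over the button; 42 mm are free between plate and bar; 0.16 kg. Nothing lies under the bar down to the base plate.
- guard_hinge (a point): Point on the guard's hinge axis, which runs along the tester's y, at (56, 0, 120). The bar goes round it at a radius of 118 mm.
- guard (a joint): Guard angle: 0 = shut (level, over the button), 1.57 = upright, 2.4 = fully open against its stop, leaning away on the hinge side. No spring: below upright its weight shuts it, beyond about 1.75 its weight carries it to the open stop and keeps it there.
- handle (a point): Grip point of the striker's upright handle: a dark steel bar 30 (x) x 14 (y) mm standing on the rod's +y end, from height 60 to its top at height 122; this point is on its middle line at height 105. At rest it stands at (0, 125, 105). 47 mm are free towards the guide block and everything towards +y.
- striker (a joint): Travel in m: 0 = at rest, positive = drawn to +y. Spring 180 N/m (10 N at the catch). The sear snaps in behind its collar once drawn beyond 0.052 (a few newtons more over the sear's ramp); end stop 0.068. Let go after that, it settles at 0.052 and stays. Fired, it flies past 0 into the carriage, then comes to rest within 3 mm of 0.
- button_top (a point): Centre of the top of the trip button, a steel cap 26 mm across on top of the sear block, at (0, 0, 107), under the guard's plate while that is shut (the plate is about 11 mm above it). It is pressed straight down.
- button (a joint): Button travel in m: 0 = up, 0.010 = fully down. Sprung: 1.5 N at the start, 4.5 N fully down. With the striker caught it trips at about 6 mm and 3.5 N, so press it well down; released, it comes up again.
- carriage_top (a point): Centre of the top of the carriage, an aluminium block 56 (x) x 26 (y) mm, 74 high, with the white lamp cover (40 mm across) on the face towards the striker; on rails at the tester's -y end, at y -131 to -137 at the start.
- carriage (a joint): Carriage travel in m towards -y: 0 to 0.006 at the start, 0.050 = at the end of the rails. It stays where it is left (1.5 N of friction). A proper shot drives it on by about 20 to 30 mm; the striker eased home by hand does not reach it.
- tape_roll: Bystander: upright-axis roll of tape, 90 mm across, 48 mm high, origin under its centre; beyond the tester, behind the guard hinge.
- cover_a: Bystander: spare white lamp cover 40 mm across, 16 mm high, lying on the base plate along its -x edge, on the handle side of the sear block.
- cover_b: Bystander: a second such spare lamp cover on the base plate, on the carriage side of the sear block.
- small_carton: Bystander: small cardboard box 70 x 100 x 50 mm, beyond the tester.
- screwdriver: Bystander: black-handled screwdriver lying beyond the tester.
- mug: Bystander: white mug, 80 mm across, 90 mm high, at the right of the table.
- bottle: Bystander: clear bottle, 64 mm across, 180 mm high, at the right of the table.
- torch: Bystander: orange hand torch 145 mm long, 40 mm high, lying at the left of the table.

How it is judged:
By the outcome, as a careful person would: the job done as asked, in the order asked, and still so for the second after the job is handed in, with the robot touching nothing.
It also fails if it takes over 72 s, if anything falls off the work surface, if the arm or the gripper's body presses on something with over 40 N, if the wrist force passes 120 N, or if a joint passes its speed limit or range.

### The arm

A 6-joint arm with a two-finger parallel gripper is mounted at the origin on the work surface. World frame = base frame: x ahead of the robot, y to its left, z up, the work surface at z = 0. Lengths are in m, angles in rad, forces in N, time in s.
With the tool pointing down it reaches from about 0.4 to 0.825 m from the base axis. Payload 7 kg.
Tool frame: the origin (TCP) lies on the centre line of the jaws, within the pads' length; the fingertips stand 22 mm ahead of it and the grasp point (between the pads) lies 3 mm ahead of it; z points along the fingers, y is the direction in which the jaws open and shut (so a half turn about z gives the same grasp; the last joint's range is limited). The gripper opens to 88 mm and grips with 3 to 60 N. Pads are 19 mm wide; open, the fingers measure 130 mm over their backs; the gripper's body (78 mm by 193 mm) begins 47 mm behind the grasp point.
Start: joints at [1.447, 0.359, 0.012, 0, -1.224, -0.288], TCP at [0.27, 0.619, 0.249] pointing down, gripper open.
Joint ranges: [-3.07, 3.07], [-1.43, 2.12], [-1.02, 1.25], [-3.03, 1.67], [-3.05, -0], [-3.03, 3.03]. Speed limits (rad/s): [2.39, 2.39, 3.01, 3.14, 3.14, 3.14].

### API

Orientations are given as [roll, pitch, yaw] about the fixed x, y, z axes, in that order (R = Rz(yaw) Ry(pitch) Rx(roll)).
In Python, from station import arm gives the robot as it stands. The module is installed in compiled form; this text tells all that it offers.
- The arm moves only by the tool arm_command, never from a script. Its argument "motion" is a list of rows, each a list of 3 entries, a list of its own where there are three numbers: the shift along the tool's x, y, z in mm, then the turn, a rotation vector about the tool's x, y, z in degrees, then the opening, from 0 (shut) to 1 (fully open). In form: [[[tx, ty, tz], [wx, wy, wz], grip], ...]. A call has 1 to 20 rows; each row shifts and turns the commanded pose from where the row before left it, along the tool's axes as they then stand; what a row does not reach is not made up. A row lasts 1/12 s, in which the tool goes at most 41.7 mm and 7.16 degrees, less where a joint would pass 70% of its speed; a pose out of reach is approached as far as the arm can. A call is refused whole if a number of a shift passes 41.7 or a number of a turn 7.16, either way. A call with a gripper value outside its range is refused whole. The fingers move at their own pace and stop on an object; "newtons" is the grip in N (left out, the last holds). Time passes only in rows, so rows that do not move let the fingers close. It gives the time, the measured TCP pose, the force and the opening at its end, in the units of the state.
- arm.get_state(): the state, without advancing time (a new reading comes with each control period).
- arm.grab_frame(name): name is "side" or "top" or "wrist"; returns the picture (400x640x3 uint8, red, green, blue); there is no depth.
- arm.camera_info(name): a dict with "fov_y" (degrees; the focal length in pixels is half the picture's height over the tangent of half this angle, whatever the lens; pixels are square), "cx", "cy" (the principal point, pixels), "view" (4x4, takes a point from world to camera coordinates); the wrist camera has in their place "tool_from_camera" (4x4, takes a point from camera to tool coordinates, whose origin is the TCP and whose axes are the flange's). Camera axes: x right, y down, z forward; pixel columns grow to the right and rows downward; lengths in m; the calibration is good to about 2 mm. A picture is of the moment at which its call begins: read the wrist's pose just before it. camera_info takes no time and is no camera call.
- arm.job_done(): hands the job in, once; it reports no verdict.
The state is a dict: "t": time; "q": joint angles; "qd": joint speeds; "joint_efforts": joint torques, N m; "eef_pos": TCP position; "ee_rot": TCP orientation; "force": force on the tool from outside, world axes, zero at the start; "moment": the same for the moment, N m; "width": finger opening in m.
Only numpy, scipy, OpenCV 4.12 (cv2) and the standard library are available. Lean on these libraries where they do the work, as an engineer would, in place of code of your own. Each camera call takes 0.05 s, during which the arm holds its last target. There are 200 camera calls.

## Working session

There is one attempt and no reset: what is moved stays moved. The work goes in short steps, Python scripts to look and compute and a tool call to move; the robot and the scene stay as the last step left them, time stands still between calls to the robot, and variables do not carry over. Pictures are saved under pics/ and viewed, on a budget of 10 in all, crops included, one or two more only if the job needs it, and the job is handed in when it is done.

Besides the shell and the picture viewer there is one more tool, called after "Emit:" as name(argument=value, ...), one argument or row to a line, values as JSON. arm_command: Moves the arm, as the interface text tells. Its arguments: {"type":"object","properties":{"motion":{"type":"array","items":{"type":"array"}},"newtons":{"type":"number"}},"required":["motion"]}

```bash
mkdir -p pics
python3 - <<'E'
from station import arm
import cv2,json,numpy as np
np.set_printoptions(precision=4,suppress=True)
print(arm.get_state())
for n in("side","top","wrist"):
    i=arm.camera_info(n);print(n,i)
for n in("side","top"):
    cv2.imwrite(f"pics/{n}0.png",arm.grab_frame(n)[:,:,::-1])
E
```

```text
{'t': 0.0, 'q': array([ 1.4471,  0.3594,  0.0111, -0.0004, -1.2241, -0.2881]), 'qd': array([-0.    ,  0.0012,  0.0007, -0.0021,  0.0014,  0.0022]), 'joint_efforts': array([  0.001 , -58.2718,  29.3056,   6.997 ,   0.0069,  -0.0002]), 'eef_pos': array([0.27  , 0.6182, 0.2476]), 'ee_rot': array([ 3.14  , -0.0001, -0.4119]), 'force': array([ 0.1062, -0.7666, -0.3201]), 'moment': array([ 0.0034,  0.039 , -0.027 ]), 'width': 0.08751497559665262}
side {'fov_y': 49.26764016423645, 'cx': 320.1560491171981, 'cy': 199.99735914322756, 'view': array([[ 0.9535, -0.3015,  0.0055, -0.5679],
       [-0.1827, -0.5922, -0.7848,  0.1818],
       [ 0.2398,  0.7473, -0.6198,  1.0308],
       [ 0.    ,  0.    ,  0.    ,  1.    ]])}
top {'fov_y': 52.0554238609636, 'cx': 325.8720274158113, 'cy': 204.8573272270372, 'view': array([[-0.0139, -0.9997, -0.0204,  0.0141],
       [-0.9864,  0.0171, -0.1634,  0.6138],
       [ 0.1637,  0.0179, -0.9863,  1.2116],
       [ 0.    ,  0.    ,  0.    ,  1.    ]])}
wrist {'fov_y': 59.879999953299155, 'cx': 320.1210778637861, 'cy': 195.8963080465069, 'tool_from_camera': array([[ 0.0011, -0.9624, -0.2716,  0.0731],
       [ 1.    ,  0.0012,  0.0001,  0.0002],
       [ 0.0002, -0.2716,  0.9624, -0.1358],
       [ 0.    ,  0.    ,  0.    ,  1.    ]])}
```

View pics/top0.png

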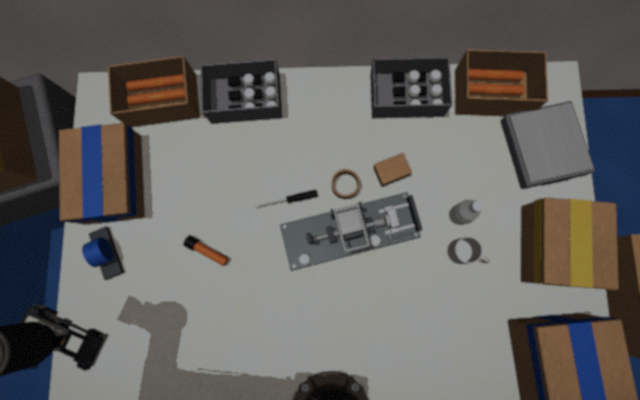

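View pics/side0.png

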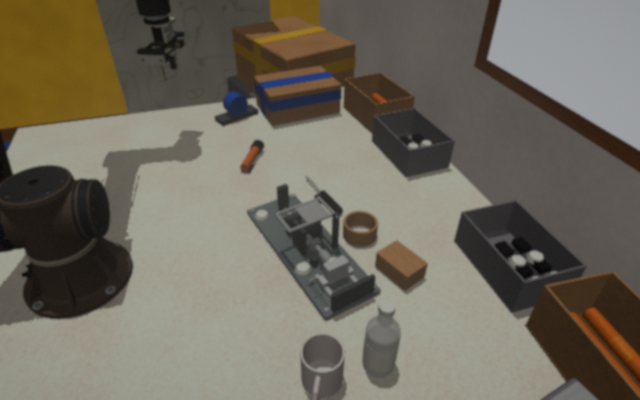

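The top view shows the tester's base plate at about (280..420, 193..270), with the handle end left (+y) and the carriage end right. I'll enlarge both views into one picture to fit the pose.

Run:
```python
import cv2,numpy as np
a=cv2.imread("pics/top0.png")[180:280,270:430]
b=cv2.imread("pics/side0.png")[170:320,240:390]
A=cv2.resize(a,None,fx=5,fy=5,interpolation=3)
A=cv2.convertScaleAbs(A,alpha=1.5)
cv2.imwrite("pics/c0.png",A)
```

```text
(no output)
```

View pics/c0.png

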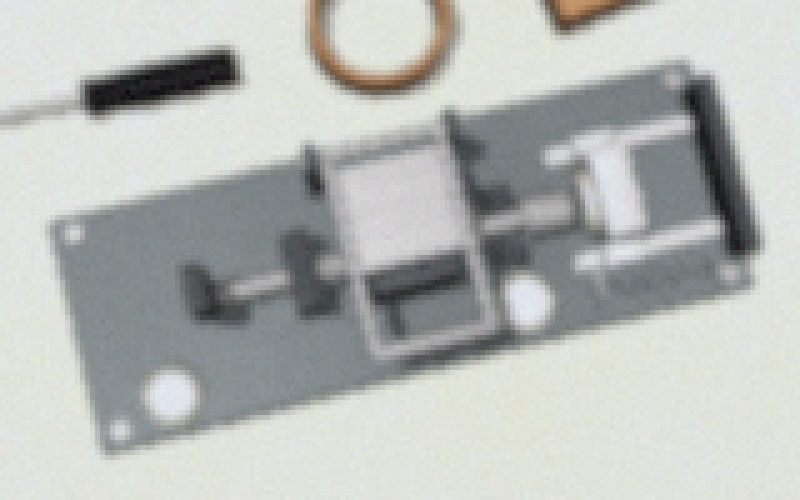

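Plate corners in the crop: (50,222), (104,455), (757,290), (690,60); bar centre at about (437,343), handle top near (200,285).

```bash
cat > h.py <<'E'
import numpy as np
from scipy.spatial.transform import Rotation as R
from scipy.optimize import least_squares
np.set_printoptions(precision=4,suppress=True)
def K(i): return 200/np.tan(np.radians(i["fov_y"]/2))
def proj(i,P,V=None):
    V=i["view"] if V is None else V
    c=np.c_[np.atleast_2d(P),np.ones(len(np.atleast_2d(P)))]@V.T
    return np.c_[i["cx"]+K(i)*c[:,0]/c[:,2], i["cy"]+K(i)*c[:,1]/c[:,2]]
def T2W(p,t):  # p=(x,y,yaw), t tester mm
    t=np.atleast_2d(t)/1000.; c,s=np.cos(p[2]),np.sin(p[2])
    return np.c_[p[0]+c*t[:,0]-s*t[:,1],p[1]+s*t[:,0]+c*t[:,1],t[:,2]]
E
python3 - <<'E'
from h import *
from station import arm
i=arm.camera_info("top")
off=lambda a:np.array(a)/5+[270,180]-.4
px=off([(50,222),(104,455),(757,290),(690,60)])
t=[(75,210,15),(-75,210,15),(-75,-210,15),(75,-210,15)]
r=least_squares(lambda p:(proj(i,T2W(p,t))-px).ravel(),[.55,0,.2])
print(r.x,np.degrees(r.x[2]),r.fun)
for n,q in dict(bar=(-62,0,120),handle=(0,125,122),btn=(0,0,107),car=(0,-134,74),hinge=(56,0,120)).items():
    w=T2W(r.x,q); print(n,w,(proj(i,w)+.4-[270,180])*5)
E
```

```text
[ 0.5366 -0.0687  0.2322] 13.303300351381047 [-0.3121 -0.0086 -0.2027  0.119   0.2116 -0.172   0.303   0.0338]
bar [[ 0.4762 -0.083   0.12  ]] [[435.3468 341.6133]]
handle [[0.5078 0.053  0.122 ]] [[197.0519 289.793 ]]
btn [[ 0.5366 -0.0687  0.107 ]] [[406.9114 239.3477]]
car [[ 0.5674 -0.1991  0.074 ]] [[621.1167 190.6603]]
hinge [[ 0.5911 -0.0558  0.12  ]] [[383.3499 143.8348]]
```

The fit is sub-pixel and agrees with the bar, handle and carriage seen in the crop, so I'm setting out. First I'll turn the tool so that the jaws open across the bar.

Emit:
arm_command(
  motion=[
    [[0,0,0],[0,0,6.64],0.34],
    [[0,0,0],[0,0,6.64],0.34],
    [[0,0,0],[0,0,6.64],0.34],
    [[0,0,0],[0,0,6.64],0.34],
    [[0,0,0],[0,0,6.64],0.34],
    [[0,0,0],[0,0,6.64],0.34],
    [[0,0,0],[0,0,6.64],0.34],
    [[0,0,0],[0,0,6.64],0.34],
    [[0,0,0],[0,0,0],0.34],
  ],
  newtons=10,
)

```text
t: 0.85
eef_pos: [0.2701, 0.6183, 0.248]
ee_rot: [3.141, -0.001, -1.344]
force: [0.1, -0.9, -0.6]
width: 0.0336
```

```bash
cat >> h.py <<'E'
P0=np.array([.5366,-.0687,.2322])
def todo(target,yaw,s=None):
    from station import arm
    s=s or arm.get_state()
    M=R.from_euler("xyz",s["ee_rot"])
    print("t",round(s["t"],2),"pos",s["eef_pos"],"rot",s["ee_rot"],"q",s["q"],"F",s["force"],"w",round(s["width"],4))
    print("shift tool mm",M.inv().apply(np.ravel(target)-s["eef_pos"])*1e3,
      "turn",np.degrees((M.inv()*R.from_euler("xyz",[np.pi,0,yaw])).as_rotvec()))
E
python3 -c "
from h import *
todo(T2W(P0,(-62,0,210)),P0[2]-np.pi/2)"
```

```text
t 0.85 pos [0.2701 0.6183 0.248 ] rot [ 3.141  -0.0009 -1.3443] q [ 1.4471  0.359   0.0114 -0.0003 -1.2241 -1.2205] F [ 0.1193 -0.9184 -0.5855] w 0.0336
shift tool mm [729.6206 -43.4699  38.611 ] turn [ 0.0327 -0.0496 -0.3251]
```

Emit:
arm_command(
  motion=[
    [[36.5,-2.2,1.9],[0,0,0],0.34],
    [[36.5,-2.2,1.9],[0,0,0],0.34],
    [[36.5,-2.2,1.9],[0,0,0],0.34],
    [[36.5,-2.2,1.9],[0,0,0],0.34],
    [[36.5,-2.2,1.9],[0,0,0],0.34],
    [[36.5,-2.2,1.9],[0,0,0],0.34],
    [[36.5,-2.2,1.9],[0,0,0],0.34],
    [[36.5,-2.2,1.9],[0,0,0],0.34],
    [[36.5,-2.2,1.9],[0,0,0],0.34],
    [[36.5,-2.2,1.9],[0,0,0],0.34],
    [[36.5,-2.2,1.9],[0,0,0],0.34],
    [[36.5,-2.2,1.9],[0,0,0],0.34],
    [[36.5,-2.2,1.9],[0,0,0],0.34],
    [[36.5,-2.2,1.9],[0,0,0],0.34],
    [[36.5,-2.2,1.9],[0,0,0],0.34],
    [[36.5,-2.2,1.9],[0,0,0],0.34],
    [[36.5,-2.2,1.9],[0,0,0],0.34],
    [[36.5,-2.2,1.9],[0,0,0],0.34],
    [[36.5,-2.2,1.9],[0,0,0],0.34],
  ],
)

```text
t: 2.43
eef_pos: [0.4703, -0.0486, 0.2125]
ee_rot: [-3.141, 0.0, -1.334]
force: [0.6, 1.1, 0.3]
width: 0.0296
```

```bash
cat >> h.py <<'E'
def wrist(name,pts):
    from station import arm
    import cv2
    s=arm.get_state(); f=arm.grab_frame("wrist"); i=arm.camera_info("wrist")
    T=np.eye(4);T[:3,:3]=R.from_euler("xyz",s["ee_rot"]).as_matrix();T[:3,3]=s["eef_pos"]
    V=np.linalg.inv(T@i["tool_from_camera"])
    cv2.imwrite(f"pics/{name}.png",f[:,:,::-1])
    np.save(f"pics/{name}.npy",V)
    for n,q in pts.items(): print(n,proj(i,T2W(P0,q),V).round(1).tolist())
E
python3 -c "
from h import *
todo(T2W(P0,(-62,0,210)),P0[2]-np.pi/2)
wrist('w1',dict(barc=(-62,0,120),bar1=(-62,34,120),bar2=(-62,-34,120),c1=(75,-210,15),c2=(-75,-210,15),c3=(-75,210,15),cov=(0,-134,74),btn=(0,0,107)))"
```

```text
t 2.43 pos [ 0.4703 -0.0486  0.2125] rot [-3.1411  0.0001 -1.3343] q [ 0.3146  0.05   -0.4718 -0.     -1.0485 -0.0781] F [0.6141 1.1392 0.2659] w 0.0296
shift tool mm [34.7765  2.2497  2.542 ] turn [-0.0303  0.0048  0.2489]
barc [[323.3, 158.2]]
bar1 [[322.9, 207.1]]
bar2 [[323.7, 105.2]]
c1 [[150.7, -129.0]]
c2 [[340.7, -127.7]]
c3 [[332.6, 328.8]]
cov [[233.8, -47.5]]
btn [[234.4, 154.6]]
```

View pics/w1.png

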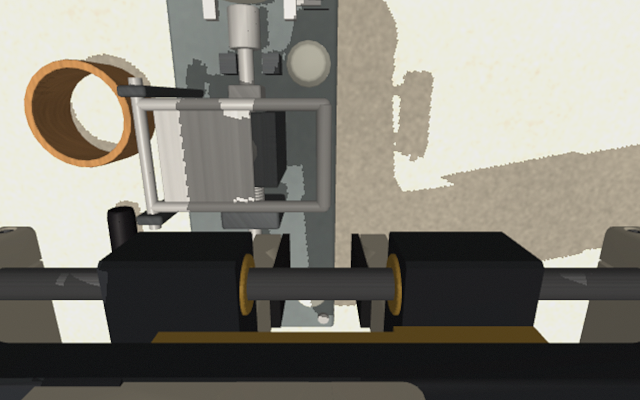

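The wrist view shows the guard bar centred at about (323,155), where (323,158) was predicted. The plate corner also agrees, and the gripper is in line. I'll go over the bar, descend and grip lightly.

Emit:
arm_command(
  motion=[
    [[17.4,1.1,0],[0,0,0.2],0.34],
    [[17.4,1.1,0],[0,0,0],0.34],
    [[0,0,0],[0,0,0],0.34],
    [[0,0,14.5],[0,0,0],0.34],
    [[0,0,14.5],[0,0,0],0.34],
    [[0,0,14.5],[0,0,0],0.34],
    [[0,0,14.5],[0,0,0],0.34],
    [[0,0,14.5],[0,0,0],0.34],
    [[0,0,14],[0,0,0],0.34],
    [[0,0,0],[0,0,0],0.34],
    [[0,0,0],[0,0,0],0.34],
  ],
)

```text
t: 3.4
eef_pos: [0.4756, -0.081, 0.1257]
ee_rot: [3.14, -0.0, -1.34]
force: [0.7, -0.7, -0.0]
width: 0.0296
```

```bash
python3 -c "
from h import *
todo(T2W(P0,(-62,0,125)),P0[2]-np.pi/2)"
```

```text
t 3.4 pos [ 0.4756 -0.081   0.1257] rot [ 3.1399 -0.0001 -1.34  ] q [ 0.2403  0.1654 -0.5685  0.0001 -0.8386 -0.0095] F [ 0.7042 -0.6863 -0.0043] w 0.0296
shift tool mm [ 2.0915 -0.1791  0.6614] turn [ 0.0996 -0.004  -0.0789]
```

Emit:
arm_command(
  motion=[
    [[1,0,0],[0,0,0],0.0],
    [[0,0,0],[0,0,0],0.0],
    [[0,0,0],[0,0,0],0.0],
    [[0,0,0],[0,0,0],0.0],
    [[0,0,0],[0,0,0],0.0],
    [[0,0,0],[0,0,0],0.0],
  ],
  newtons=10,
)

```text
t: 3.9
eef_pos: [0.4764, -0.0822, 0.1265]
ee_rot: [-3.141, -0.0, -1.342]
force: [-3.1, 0.9, 4.8]
width: 0.0101
```

```bash
python3 -c "
from h import *
todo(T2W(P0,(-62,0,125)),P0[2]-np.pi/2)
th=np.arange(0,2.31,.1)
# tool y = +tester x or -? ; print arc
M=R.from_euler('xyz',[np.pi,0,P0[2]-np.pi/2])
P=T2W(P0,np.c_[56-118*np.cos(th),0*th,120+118*np.sin(th)])
print(M.inv().apply(np.diff(P,axis=0))*1e3)"
```

```text
t 3.9 pos [ 0.4764 -0.0822  0.1265] rot [-3.141  -0.0001 -1.3422] q [ 0.2373  0.1645 -0.5671  0.0001 -0.8386 -0.0088] F [-3.1086  0.9245  4.7962] w 0.0101
shift tool mm [0.7665 0.2852 1.5436] turn [-0.0338 -0.0061 -0.204 ]
[[  0.      -0.5895 -11.7803]
 [ -0.      -1.7626 -11.6626]
 [  0.      -2.9182 -11.4284]
 [ -0.      -4.0445 -11.08  ]
 [  0.      -5.1305 -10.6208]
 [ -0.      -6.1651 -10.0556]
 [ -0.      -7.1382  -9.3899]
 [ -0.      -8.04    -8.6303]
 [  0.      -8.8614  -7.7846]
 [ -0.      -9.5943  -6.861 ]
 [ -0.     -10.2313  -5.8689]
 [ -0.     -10.7661  -4.8181]
 [  0.     -11.1934  -3.7193]
 [ -0.     -11.5087  -2.5832]
 [ -0.     -11.7091  -1.4213]
 [  0.     -11.7925  -0.2453]
 [ -0.     -11.7581   0.9332]
 [ -0.     -11.6062   2.1024]
 [  0.     -11.3383   3.2506]
 [  0.     -10.9572   4.3663]
 [  0.     -10.4665   5.4384]
 [  0.      -9.8713   6.4561]
 [ -0.      -9.1774   7.4094]]
```

Gripped: the width is 10.1 mm, which is the bar. Now the first 0.8 rad of the arc.

Emit:
arm_command(
  motion=[
    [[0,-0.6,-11.8],[0,0,0],0.0],
    [[0,-1.8,-11.7],[0,0,0],0.0],
    [[0,-2.9,-11.4],[0,0,0],0.0],
    [[0,-4.0,-11.1],[0,0,0],0.0],
    [[0,-5.1,-10.6],[0,0,0],0.0],
    [[0,-6.2,-10.1],[0,0,0],0.0],
    [[0,-7.1,-9.4],[0,0,0],0.0],
    [[0,-8.0,-8.6],[0,0,0],0.0],
    [[0,0,0],[0,0,0],0.0],
  ],
)

```text
t: 4.65
eef_pos: [0.5097, -0.0744, 0.2121]
ee_rot: [3.138, -0.0, -1.342]
force: [-12.7, 0.5, 11.3]
width: 0.0098
```

```bash
cat >> h.py <<'E'
def intester():
    from station import arm
    e=arm.get_state()["eef_pos"]; d=e[:2]-P0[:2]; c,s=np.cos(P0[2]),np.sin(P0[2])
    t=np.array([c*d[0]+s*d[1],-s*d[0]+c*d[1],e[2]])*1e3; print("TCP in tester",t); return t
E
python3 -c "
from h import *
th=.8
todo(T2W(P0,(56-118*np.cos(th),0,126+118*np.sin(th))),P0[2]-np.pi/2)
intester()"
```

```text
t 4.65 pos [ 0.5097 -0.0744  0.2121] rot [ 3.1377 -0.0001 -1.3423] q [ 0.2366  0.1258 -0.3872  0.0001 -1.0617 -0.0081] F [-12.7325   0.4832  11.2767] w 0.0098
shift tool mm [ 0.6038 -1.3356  1.4385] turn [ 0.2211 -0.0054 -0.2133]
TCP in tester [-27.5391   0.6089 212.0916]
```

Emit:
arm_command(
  motion=[
    [[0,-7.9,-8.8],[0,0,0],0.0],
    [[0,-8.6,-7.9],[0,0,0],0.0],
    [[0,-10.2,-5.9],[0,0,0],0.0],
    [[0,-10.8,-4.8],[0,0,0],0.0],
    [[0,-11.2,-3.7],[0,0,0],0.0],
    [[0,0,0],[0,0,0],0.0],
  ],
)

```text
t: 5.15
eef_pos: [0.5602, -0.0626, 0.2427]
ee_rot: [-3.14, -0.0, -1.342]
force: [-2.2, 2.0, 7.6]
width: 0.0094
```

```bash
python3 -c "
from h import *
th=1.3
todo(T2W(P0,(56-118*np.cos(th),0,126+118*np.sin(th))),P0[2]-np.pi/2)
intester()"
```

```text
t 5.15 pos [ 0.5602 -0.0626  0.2427] rot [-3.1402 -0.0003 -1.3418] q [ 0.2362  0.1796 -0.2476  0.0004 -1.1422 -0.0074] F [-2.236   2.0129  7.601 ] w 0.0094
shift tool mm [ 0.5521 -0.0955  2.9584] turn [-0.082  -0.0179 -0.1845]
TCP in tester [ 24.3372   0.5533 242.658 ]
```

Emit:
arm_command(
  motion=[
    [[0,-11.5,-2.0],[0,0,0],0.0],
    [[0,-11.7,-0.7],[0,0,0],0.0],
    [[0,-11.8,0.2],[0,0,0],0.0],
    [[0,-11.8,1.2],[0,0,0],0.0],
    [[0,-11.6,2.3],[0,0,0],0.0],
    [[0,0,0],[0,0,0],0.0],
  ],
)

```text
t: 5.65
eef_pos: [0.618, -0.0487, 0.2412]
ee_rot: [-3.138, -0.0, -1.341]
force: [0.8, 3.1, 6.4]
width: 0.0094
```

```bash
python3 -c "
from h import *
th=1.8
todo(T2W(P0,(56-118*np.cos(th),0,126+118*np.sin(th))),P0[2]-np.pi/2)
intester()"
```

```text
t 5.65 pos [ 0.618  -0.0487  0.2412] rot [-3.1381 -0.0001 -1.3414] q [ 0.236   0.2716 -0.1297  0.0002 -1.1659 -0.0066] F [0.781  3.0972 6.4303] w 0.0094
shift tool mm [0.7169 0.961  0.283 ] turn [-0.202  -0.0077 -0.1605]
TCP in tester [ 83.7719   0.7142 241.2003]
```

Emit:
arm_command(
  motion=[
    [[0,-11.3,3.3],[0,0,0],0.0],
    [[0,-11.0,4.4],[0,0,0],0.0],
    [[0,-10.5,5.4],[0,0,0],0.0],
    [[0,-9.9,6.4],[0,0,0],0.0],
    [[0,0,0],[0,0,0],0.0],
    [[0,0,0],[0,0,0],0.0],
  ],
)

```text
t: 6.15
eef_pos: [0.6586, -0.039, 0.2201]
ee_rot: [-3.141, 0.001, -1.342]
force: [1.2, 6.2, 2.0]
width: 0.0095
```

```bash
python3 -c "
from h import *
th=2.2
todo(T2W(P0,(56-118*np.cos(th),0,126+118*np.sin(th))),P0[2]-np.pi/2)
intester()
from station import arm
import cv2
f=arm.grab_frame('side')[100:340,200:440,::-1]
cv2.imwrite('pics/s1.png',cv2.resize(f,None,fx=2.5,fy=2.5,interpolation=3))"
```

```text
t 6.15 pos [ 0.6586 -0.039   0.2201] rot [-3.1407  0.0006 -1.3418] q [ 0.2355  0.3513 -0.065  -0.0006 -1.1536 -0.0062] F [1.1668 6.2418 2.0264] w 0.0095
shift tool mm [ 0.7959  0.0961 -1.3325] turn [-0.0527  0.0321 -0.1847]
TCP in tester [125.543    0.7963 220.0707]
```

View pics/s1.png

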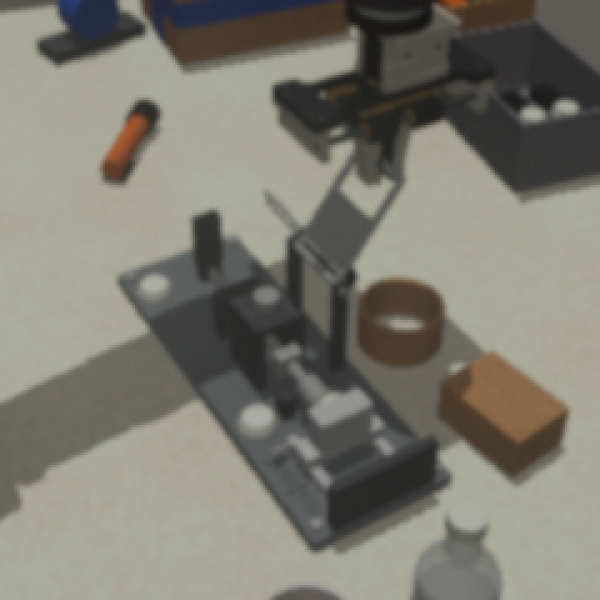

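The side view shows the guard held leaning past upright, at about 2.2 rad, with the button uncovered at (265,297). Now I'll release the bar and rise.

Emit:
arm_command(
  motion=[
    [[0,0,0],[0,0,0],0.27],
    [[0,0,0],[0,0,0],0.27],
    [[0,0,0],[0,0,0],0.27],
    [[0,0,-5],[0,0,0],0.27],
    [[0,0,-5],[0,0,0],0.27],
    [[0,0,-7],[0,0,0],0.27],
    [[0,0,-10],[0,0,0],0.27],
    [[0,0,-15],[0,0,0],0.3],
    [[0,0,-25],[0,0,0],0.34],
    [[0,0,-10],[0,0,0],0.34],
    [[0,0,0],[0,0,0],0.34],
  ],
)

```text
t: 7.12
eef_pos: [0.6583, -0.0403, 0.3029]
ee_rot: [-3.135, -0.001, -1.342]
force: [0.7, -0.2, 0.9]
width: 0.0299
```

```bash
python3 -c "
from h import *
todo(T2W(P0,(0,125,220)),P0[2]-np.pi)"
```

```text
t 7.12 pos [ 0.6583 -0.0403  0.3029] rot [-3.1353 -0.0012 -1.3422] q [ 0.2346  0.3027  0.0534  0.0012 -1.3152 -0.0063] F [ 0.6876 -0.2198  0.876 ] w 0.0299
shift tool mm [-125.0221  125.9222   81.94  ] turn [-0.3359  0.2295 89.7942]
```

Emit:
arm_command(
  motion=[
    [[-25,25.2,0],[0,0,0],0.34],
    [[-25,25.2,0],[0,0,0],0.34],
    [[-25,25.2,5],[0,0,0],0.34],
    [[-25,25.2,5],[0,0,0],0.34],
    [[-25,25.2,10],[0,0,0],0.34],
    [[0,0,10],[0,0,6.9],0.34],
    [[0,0,10],[0,0,6.9],0.34],
    [[0,0,10],[0,0,6.9],0.34],
    [[0,0,10],[0,0,6.9],0.34],
    [[0,0,10],[0,0,6.9],0.34],
    [[0,0,10],[0,0,6.9],0.34],
    [[0,0,0],[0,0,6.9],0.34],
    [[0,0,0],[0,0,6.9],0.34],
    [[0,0,0],[0,0,6.9],0.34],
    [[0,0,0],[0,0,6.9],0.34],
    [[0,0,0],[0,0,6.9],0.34],
    [[0,0,0],[0,0,6.9],0.34],
    [[0,0,0],[0,0,6.9],0.34],
    [[0,0,0],[0,0,0],0.34],
    [[0,0,0],[0,0,0],0.34],
  ],
)

```text
t: 8.78
eef_pos: [0.5058, 0.053, 0.2183]
ee_rot: [3.141, 0.0, -2.904]
force: [-0.3, 0.8, -0.5]
width: 0.0298
```

```bash
python3 -c "
from h import *
todo(T2W(P0,(0,125,220)),P0[2]-np.pi)
intester()
wrist('w2',dict(h1=(15,132,122),h2=(-15,118,122),gb=(143,0,200)))
from station import arm
import cv2
f=arm.grab_frame('side')[140:320,230:410,::-1]
w=cv2.imread('pics/w2.png')
cv2.imwrite('pics/c2.png',np.hstack([cv2.resize(w,None,fx=.7,fy=.7),cv2.resize(f,(280,280))]))"
```

```text
t 8.78 pos [0.5058 0.053  0.2183] rot [ 3.1415  0.0001 -2.9043] q [ 0.4911  0.107  -0.3937 -0.0001 -1.0699 -1.8246] F [-0.3319  0.8499 -0.5218] w 0.0298
shift tool mm [-1.9762 -0.5565 -1.6509] turn [0.0076 0.0074 0.291 ]
TCP in tester [ -1.9788 125.5467 218.3489]
h1 [[329.0, 229.4]]
h2 [[309.3, 188.6]]
gb [[108.3, 476.5]]
```

View pics/c2.png

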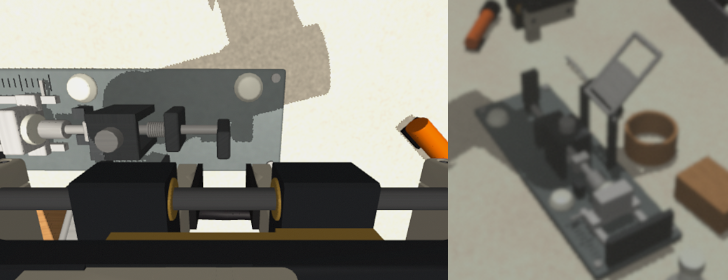

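The guard has stayed open by itself (side crop). The handle top spans columns 310..329, as predicted. I'll descend on the handle and grip.

Emit:
arm_command(
  motion=[
    [[-2,-0.5,10],[0,0,0.3],0.34],
    [[0,0,20],[0,0,0],0.34],
    [[0,0,20],[0,0,0],0.34],
    [[0,0,20],[0,0,0],0.34],
    [[0,0,15],[0,0,0],0.34],
    [[0,0,15],[0,0,0],0.34],
    [[0,0,10],[0,0,0],0.34],
    [[0,0,0],[0,0,0],0.34],
    [[0,0,0],[0,0,0],0.34],
    [[0,0,0],[0,0,0],0.0],
    [[0,0,0],[0,0,0],0.0],
    [[0,0,0],[0,0,0],0.0],
    [[0,0,0],[0,0,0],0.0],
    [[0,0,0],[0,0,0],0.0],
  ],
  newtons=20,
)

```text
t: 10.05
eef_pos: [0.5085, 0.0532, 0.109]
ee_rot: [3.142, 0.001, -2.913]
force: [-0.7, -0.1, 3.5]
width: 0.0142
```

```bash
python3 -c "
from h import *
todo(T2W(P0,(0,125,108)),P0[2]-np.pi)
intester()"
```

```text
t 10.05 pos [0.5085 0.0532 0.109 ] rot [ 3.1415  0.0015 -2.9126] q [ 0.4891  0.2303 -0.53    0.0004 -0.809  -1.8312] F [-0.6726 -0.1174  3.5167] w 0.0142
shift tool mm [ 0.6911 -0.1462  1.0397] turn [ 0.004   0.0854 -0.1812]
TCP in tester [  0.69   125.1439 109.0407]
```

Gripped at 14.2 mm, at tester y 125. Drawing 61 mm to +y.

Emit:
arm_command(
  motion=[
    [[0,5,0],[0,0,0],0.0],
    [[0,5,0],[0,0,0],0.0],
    [[0,5,0],[0,0,0],0.0],
    [[0,5,0],[0,0,0],0.0],
    [[0,5,0],[0,0,0],0.0],
    [[0,5,0],[0,0,0],0.0],
    [[0,5,0],[0,0,0],0.0],
    [[0,5,0],[0,0,0],0.0],
    [[0,5,0],[0,0,0],0.0],
    [[0,5,0],[0,0,0],0.0],
    [[0,5,0],[0,0,0],0.0],
    [[0,3,0],[0,0,0],0.0],
    [[0,3,0],[0,0,0],0.0],
    [[0,0,0],[0,0,0],0.0],
    [[0,0,0],[0,0,0],0.0],
  ],
  newtons=25,
)

```text
t: 11.3
eef_pos: [0.4944, 0.1114, 0.1089]
ee_rot: [-3.139, 0.0, -2.912]
force: [2.8, -10.1, 5.8]
width: 0.0137
```

```bash
python3 -c "
from h import *
todo(T2W(P0,(0,186,108)),P0[2]-np.pi)
intester()"
```

```text
t 11.3 pos [0.4944 0.1114 0.1089] rot [-3.1395  0.0001 -2.9125] q [ 0.6112  0.2246 -0.5393  0.0028 -0.8076 -1.9548] F [  2.8012 -10.1245   5.8478] w 0.0137
shift tool mm [0.4191 1.035  0.9452] turn [-0.1219  0.0028 -0.1766]
TCP in tester [  0.4158 184.9657 108.9475]
```

Emit:
arm_command(
  motion=[
    [[0,3,0],[0,0,0],0.0],
    [[0,0,0],[0,0,0],0.0],
    [[0,0,0],[0,0,0],0.0],
    [[0,-3,0],[0,0,0],0.0],
    [[0,-3,0],[0,0,0],0.0],
    [[0,-3,0],[0,0,0],0.0],
    [[0,-2,0],[0,0,0],0.0],
    [[0,0,0],[0,0,0],0.0],
    [[0,0,0],[0,0,0],0.0],
  ],
)

```text
t: 12.05
eef_pos: [0.4964, 0.1035, 0.109]
ee_rot: [-3.14, 0.0, -2.913]
force: [2.6, -8.9, 4.6]
width: 0.0141
```

```bash
python3 -c "
from h import *
todo(T2W(P0,(0,177,108)),P0[2]-np.pi)
intester()"
```

```text
t 12.05 pos [0.4964 0.1035 0.109 ] rot [-3.1398  0.0003 -2.9129] q [ 0.595   0.2247 -0.539   0.0025 -0.8075 -1.9388] F [ 2.5843 -8.9263  4.6309] w 0.0141
shift tool mm [0.4822 0.1222 0.978 ] turn [-0.1049  0.0189 -0.2007]
TCP in tester [  0.4814 176.8779 108.9783]
```

Emit:
arm_command(
  motion=[
    [[0,-1,0],[0,0,0],0.0],
    [[0,-1,0],[0,0,0],0.0],
    [[0,0,0],[0,0,0],0.0],
    [[0,0,0],[0,0,0],0.0],
  ],
)

```text
t: 12.38
eef_pos: [0.4965, 0.1031, 0.109]
ee_rot: [3.141, 0.001, -2.913]
force: [-1.9, -0.0, 7.4]
width: 0.0135
```

```bash
python3 -c "
from h import *
todo(T2W(P0,(0,177,108)),P0[2]-np.pi)
intester()"
```

```text
t 12.38 pos [0.4965 0.1031 0.109 ] rot [ 3.1414  0.0008 -2.9128] q [ 0.5927  0.2245 -0.5381  0.0001 -0.8073 -1.9348] F [-1.923  -0.0123  7.3598] w 0.0135
shift tool mm [0.5399 0.5654 1.0069] turn [ 0.0118  0.0461 -0.1967]
TCP in tester [  0.5372 176.4325 109.0072]
```

The spring force has dropped to 0 and the arm is stopped at 51.3 mm, so the sear holds it. Releasing and rising.

Emit:
arm_command(
  motion=[
    [[0,0,0],[0,0,0],0.34],
    [[0,0,0],[0,0,0],0.34],
    [[0,0,0],[0,0,0],0.34],
    [[0,0,0],[0,0,0],0.34],
    [[0,0,-10],[0,0,0],0.34],
    [[0,0,-15],[0,0,0],0.34],
    [[0,0,-20],[0,0,0],0.34],
    [[0,0,-20],[0,0,0],0.34],
    [[0,0,-20],[0,0,0],0.2],
    [[0,0,-15],[0,0,0],0.0],
    [[0,0,0],[0,0,0],0.0],
    [[0,0,0],[0,0,0],0.0],
  ],
)

```text
t: 13.38
eef_pos: [0.4968, 0.103, 0.2096]
ee_rot: [3.141, 0.002, -2.913]
force: [0.2, 0.8, -0.9]
width: 0.0082
```

```bash
python3 -c "
from h import *
todo(T2W(P0,(0,0,209)),P0[2]-np.pi)
intester()"
```

```text
t 13.38 pos [0.4968 0.103  0.2096] rot [ 3.1407  0.0023 -2.9133] q [ 0.592   0.1114 -0.4103 -0.     -1.0466 -1.9346] F [ 0.1591  0.8067 -0.9449] w 0.0082
shift tool mm [   0.0762 -176.2255    0.4431] turn [ 0.0515  0.1339 -0.2247]
TCP in tester [  0.7661 176.2234 209.6025]
```

Emit:
arm_command(
  motion=[
    [[0,-22,0],[0,0,0],0.0],
    [[0,-22,0],[0,0,0],0.0],
    [[0,-22,0],[0,0,0],0.0],
    [[0,-22,0],[0,0,0],0.0],
    [[0,-22,0],[0,0,0],0.0],
    [[0,-22,0],[0,0,0],0.0],
    [[0,-22,0],[0,0,0],0.0],
    [[0,-22,0],[0,0,0],0.0],
    [[0,0,0],[0,0,0],0.0],
    [[0,0,0],[0,0,0],0.0],
  ],
)

```text
t: 14.22
eef_pos: [0.5357, -0.0697, 0.2072]
ee_rot: [3.141, -0.002, -2.916]
force: [-0.1, -0.0, 0.6]
width: 0.0005
```

```bash
python3 -c "
from h import *
todo(T2W(P0,(0,0,120)),P0[2]-np.pi)
intester()
wrist('w3',dict(btn=(0,0,107),h=(0,125+52,122),h0=(0,125,122),car=(0,-134,74),wall=(0,-197,70)))"
```

```text
t 14.22 pos [ 0.5357 -0.0697  0.2072] rot [ 3.1413 -0.0021 -2.9155] q [ 0.2333  0.171  -0.344  -0.0003 -1.0579 -1.5779] F [-0.0916 -0.0499  0.6179] w 0.0005
shift tool mm [-1.2644  0.7846 87.2095] turn [ 0.0144 -0.1183 -0.3515]
TCP in tester [ -1.0891  -0.7993 207.2117]
btn [[321.2, 206.8]]
h [[585.3, 212.1]]
h0 [[507.7, 212.5]]
car [[154.4, 195.3]]
wall [[79.4, 194.4]]
```

View pics/w3.png

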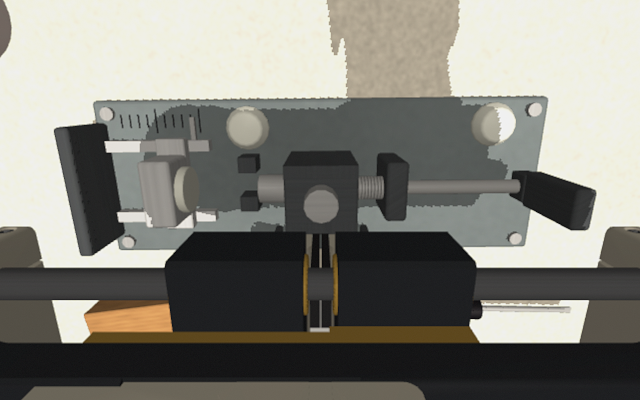

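The handle is drawn and caught at (585,212) and the button is at (321,206), both as predicted. Pressing now.

Emit:
arm_command(
  motion=[
    [[-1.2,0.8,15],[0,0,0],0.0],
    [[0,0,20],[0,0,0],0.0],
    [[0,0,20],[0,0,0],0.0],
    [[0,0,13],[0,0,0],0.0],
    [[0,0,5],[0,0,0],0.0],
    [[0,0,4],[0,0,0],0.0],
    [[0,0,4],[0,0,0],0.0],
    [[0,0,3],[0,0,0],0.0],
    [[0,0,3],[0,0,0],0.0],
    [[0,0,0],[0,0,0],0.0],
    [[0,0,0],[0,0,0],0.0],
    [[0,0,0],[0,0,0],0.0],
  ],
)

```text
t: 15.27
eef_pos: [0.5377, -0.0674, 0.122]
ee_rot: [3.142, 0.001, -2.913]
force: [-1.7, 2.7, 3.8]
width: 0.0004
```

```bash
python3 -c "
from h import *
todo(T2W(P0,(0,0,120)),P0[2]-np.pi)
intester()"
```

```text
t 15.27 pos [ 0.5377 -0.0674  0.122 ] rot [ 3.1416  0.0014 -2.913 ] q [ 0.2371  0.2601 -0.4496 -0.     -0.8597 -1.5793] F [-1.7276  2.664   3.8082] w 0.0004
shift tool mm [ 1.3928 -1.0391  2.047 ] turn [ 0.0015  0.0784 -0.2044]
TCP in tester [  1.3937   1.034  122.049 ]
```

Tips at 100 mm, so about 7 mm of travel at 3.8 N. I'll press a little further to be sure, then rise straight up.

Emit:
arm_command(
  motion=[
    [[0,0,1.5],[0,0,0],0.0],
    [[0,0,1],[0,0,0],0.0],
    [[0,0,0],[0,0,0],0.0],
    [[0,0,0],[0,0,0],0.0],
    [[0,0,-5],[0,0,0],0.0],
    [[0,0,-10],[0,0,0],0.0],
    [[0,0,-20],[0,0,0],0.0],
    [[0,0,-20],[0,0,0],0.0],
    [[0,0,-20],[0,0,0],0.0],
    [[0,0,-15],[0,0,0],0.0],
    [[0,0,0],[0,0,0],0.0],
    [[0,0,0],[0,0,0],0.0],
  ],
)

```text
t: 16.27
eef_pos: [0.5374, -0.0678, 0.2099]
ee_rot: [-3.142, 0.002, -2.914]
force: [0.4, -0.1, -0.5]
width: 0.0006
```

```bash
python3 -c "
from h import *
todo(T2W(P0,(0,0,209)),P0[2]-np.pi)
wrist('w4',dict(btn=(0,0,107),h=(0,177,122),h0=(0,125,122),car=(0,-134,74),car25=(0,-159,74)))
from station import arm
import cv2
f=arm.grab_frame('side')[140:320,230:410,::-1]
w=cv2.imread('pics/w4.png')
cv2.imwrite('pics/c4.png',np.hstack([cv2.resize(w,None,fx=.7,fy=.7),cv2.resize(f,(280,280))]))"
```

```text
t 16.27 pos [ 0.5374 -0.0678  0.2099] rot [-3.1416  0.0017 -2.9135] q [ 0.2365  0.169  -0.3401  0.0001 -1.06   -1.5792] F [ 0.4228 -0.1325 -0.4704] w 0.0006
shift tool mm [ 1.0193 -0.6924  0.8541] turn [-0.0025  0.098  -0.2356]
btn [[319.2, 202.3]]
h [[581.0, 208.0]]
h0 [[504.0, 208.3]]
car [[153.7, 191.0]]
car25 [[122.8, 191.1]]
```

View pics/c4.png

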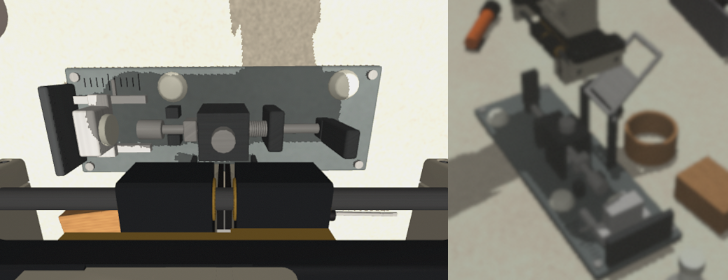

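The striker fired. The handle is back at about (500,207), its rest position. The carriage centre is at about (121,186), roughly 25 mm further on, and the guard is still open with the tool clear of everything.

```bash
python3 -c "
from station import arm
print(arm.job_done())"
```

```text
the job is handed in; nothing more can be done
None
```

The job is done and handed in at about 16 s of the 72 s allowed.

- **Guard:** I gripped the free bar and swung it to about 2.2 rad, then let go. It stayed open by itself.
- **Striker:** I drew the handle back about 62 mm and eased it home. The spring force dropped to zero at about 51 mm, so the sear had it. After I let go, the wrist view showed the handle still drawn.
- **Shot:** I pressed the button with closed fingers, reaching at least 7 mm at 3.8 N and then commanding a little further.

**Last checks:**
- The wrist picture shows the handle back at its rest position and the carriage about 25 mm further along, within the 20 to 30 mm of a proper shot.
- The side picture shows the guard open.
- The spare covers, tape roll and carton show no sign of having moved. The mug and bottle were not in the final pictures, but the arm did not go near them.
- The arm is clear of everything.

No check failed. The only deviation was a radial force of about 17 N on the bar early in the guard swing. I corrected it, and it stayed well below the limits.

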